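Open the dial lid wide and tip the red beads into the foil tray

TASK

On the red bead dispenser, turn the dial on the upright jar's lid so that its largest opening lines up with the spout side of the lid, then push the jar over towards its foil tray so that all three red beads run out into the tray. Leave the dial open and the jar tipped over, and leave the blue dispenser alone.

Things in the scene. Friction and masses are not known exactly. Their poses are not given: they have to be found in the camera images.
- red_dispenser: Red bead dispenser, fixed: grey base, two grey posts (145 mm high, 50 to 62 mm either side), a clear jar with red lid pivoted between them, a foil tray in front. Origin on the table under the pivot; z up, +x from the pivot to the tray (the way the jar tips). Pivot along y, 130 mm high. Tray x 20 to 230, y -75 to 75, walls 36 mm high. Free above 12 mm behind the jar
- red_dial (a joint): Angle of the white dial (76 mm across) on the lid, rad, growing anticlockwise from above. It has a wide wedge opening (largest; red lid shows in it), a 13 mm hole and some 5 mm holes. At 0 the wedge lies towards the tray, over the wedge-shaped spout in the lid; at 1.57 the 13 mm hole does. Range -0.6 to 1.75, starts at 1.2 to 1.5, stays where left, turns with 0.03 N m
- red_knob (a point): Middle of the red grip bar on the dial, on the dial's axis: bar 12 mm thick, 36 mm long; its top is 12 mm above this point, the dial's face 16 mm below it. At dial 0 the bar lies along the dispenser's y (so 12 mm thick along x); it turns with the dial: dial 0.5 is 0.5 rad anticlockwise from there
- red_jar (a joint): Tip of the red jar, rad: 0 upright (on a stop, by its weight), up to a stop at 2.1 (mouth down over tray). Upright it is 76 mm across, axis at dispenser x = -15 mm, 110 mm to 223 mm high with its lid, dial face 228, bar top 256. Push it 0.8 rad over from behind near the lid (under 2 N) and it falls the rest by itself in 1 to 2 s; its bottom swings up behind
- red_bead1_center (a point): Centre of red bead 1, a ball 16 mm across, loose in the red dispenser's jar at the start. It passes the wedge opening only
- red_bead2_center (a point): Centre of red bead 2, a ball 16 mm across, loose in the red dispenser's jar at the start. It passes the wedge opening only
- red_bead3_center (a point): Centre of red bead 3, a ball 16 mm across, loose in the red dispenser's jar at the start. It passes the wedge opening only
- blue_jar (a joint): Tip of the blue dispenser's jar: 0 upright, to be left at 0
- blue_dispenser: The blue bead dispenser, a bystander with the same sizes and axes as the red one

How it is judged:
By the outcome, as a careful person would: the job done as asked, in the order asked, and still so for the second after the job is handed in, with the robot touching nothing.
It also fails if it takes over 51 s, if anything falls off the work surface, if the arm or the gripper's body presses on something with over 40 N, if the wrist force passes 120 N, or if a joint passes its speed limit or range.

ROBOT

A 6-joint arm with a two-finger parallel gripper is mounted at the origin on the work surface. World frame = base frame: x ahead of the robot, y to its left, z up, the work surface at z = 0. Lengths are in mm, angles in degrees, forces in N, time in s.
With the tool pointing down it reaches from about 350 to 850 mm from the base axis. Payload 8.1 kg.
Tool frame: the origin (TCP) lies midway between the tips of the shut fingers; the grasp point (between the pads) lies 19 mm behind it; z points along the fingers, y is the line along which they close (so a half turn about z gives the same grasp; the last joint's range is limited). The gripper opens to 85 mm and grips with 20 to 120 N. Pads are 22 mm wide; open, the fingers measure 114 mm over their backs; the gripper's body (76 mm by 85 mm) begins 54 mm behind the grasp point. The pads swing forward as they close: fully open they stand 13 mm farther back than shut.
Start: joints at [63.461, 7.471, 85.268, -0, 87.261, -4.893], TCP at [221.305, 557.7, 198.192] pointing down, gripper open.
Joint ranges: [-169.43, 169.43], [-51.17, 129.36], [1.28, 143.12], [-76.62, 256.62], [0, 156.53], [-152.29, 152.29]. Speed limits (degrees/s): [136.94, 136.94, 159.86, 180, 180, 180].

INTERFACE

Orientations are given as [roll, pitch, yaw] about the fixed x, y, z axes, in that order (R = Rz(yaw) Ry(pitch) Rx(roll)).
In Python, from bench import r gives the robot as it stands. The module is installed in compiled form; this text tells all that it offers.
- The arm moves only by the tool jog_arm, never from a script. Its argument "rows" is a list of rows, each a list of 2 entries, a list of its own where there are three numbers: the shift along the tool's x, y, z in mm, then the turn, a rotation vector about the tool's x, y, z in rad. A call has 1 to 10 rows; each row is the pose to reach, as a shift and turn from the pose commanded when the call began, along the tool's axes at that moment; what a row does not reach only later rows make up. A row lasts 1/10 s, in which the tool goes at most 50 mm and 8.59 degrees, less where a joint would pass 70% of its speed; a pose out of reach is approached as far as the arm can. A call with a gripper value outside its range is refused whole. "grip" is the finger opening in mm, from 0 to 85.4, set as the call begins (left out, the last holds). The fingers move at their own pace and stop on an object; "force" is the grip in N (left out, the last holds). Time passes only in rows, so rows that repeat a pose let the fingers close. It gives the time, the measured TCP pose, the force, the opening and the grip force at its end, in the units of the state.
- r.sense(): the state, without advancing time (a new reading comes with each control period).
- r.snapshot(name): name is "scene" or "top"; returns (picture, depth): 420x560x3 uint8, blue, green, red; 420x560 float32, mm along the optical axis (not along the pixel's ray), 0 where there is no reading.
- r.camera_params(name): a dict with "fx", "fy", "cx", "cy" (pixels), "pose" (4x4, takes a point from camera to world coordinates). Camera axes: x right, y down, z forward; pixel columns grow to the right and rows downward; lengths in mm; the calibration is good to about 2 mm. A picture is of the moment at which its call begins. camera_params takes no time and is no camera call.
- r.hand_in(): hands the job in; it is judged then, once.
The state is a dict: "time": time; "joint_pos": joint angles; "qd": joint speeds; "joint_efforts": joint torques, N m; "tool_pos": TCP position; "tcp_rot": TCP orientation; "ft_force": force on the tool from outside, world axes, zero at the start; "wrist_torque": the same for the moment, N m; "finger_gap": finger opening in mm; "grip_force": force on a finger pad.
Only numpy, scipy, OpenCV 4.12 (cv2) and the standard library are available. Lean on these libraries where they do the work, as an engineer would, in place of code of your own. Each camera call takes 0.05 s, during which the arm holds its last target. There are 200 camera calls.

## Working session

There is one attempt and no reset: what is moved stays moved. The work goes in short steps, Python scripts to look and compute and a tool call to move; the robot and the scene stay as the last step left them, time stands still between calls to the robot, and variables do not carry over. Pictures are saved under pics/ and viewed, at most 10 in all, crops included, and the job is handed in when it is done.

Besides the shell and the picture viewer there is one more tool, called after "Request:" by a JSON object that holds its "op" and its "data", one argument or row to a line. jog_arm: Moves the arm, as the interface text tells. Its arguments: {"type":"object","properties":{"rows":{"type":"array"},"grip":{"type":"number"},"force":{"type":"number"}},"required":["rows"]}

```bash
mkdir -p pics; cat > h.py <<'E'
import numpy as np, cv2
from bench import r
def snap(n, save=None):
    p,d=r.snapshot(n); c=r.camera_params(n)
    np.savez('last_%s.npz'%n,p=p,d=d,T=c['pose'],K=[c['fx'],c['fy'],c['cx'],c['cy']])
    if save: cv2.imwrite('pics/'+save,p)
    return p,d,c
def cloud(n):
    z=np.load('last_%s.npz'%n); d=z['d']; fx,fy,cx,cy=z['K']
    v,u=np.mgrid[:d.shape[0],:d.shape[1]]
    P=np.stack([(u-cx)/fx*d,(v-cy)/fy*d,d,np.ones_like(d)],-1)@z['T'].T
    P=P[...,:3]; P[d==0]=np.nan
    return z['p'],P
E
python3 - <<'E'
from h import *
s=r.sense();print({k:s[k] for k in('time','tool_pos','tcp_rot','joint_pos')})
a,_,c1=snap('top','top1.png');b,_,c2=snap('scene','scene1.png')
print(c1['pose'],c2['pose'],c1['fx'])
E
```

```text
{'time': 0.0, 'tool_pos': array([221.03514221, 557.13970591, 197.12726609]), 'tcp_rot': array([-1.79892772e+02, -9.69694607e-03,  1.58353955e+02]), 'joint_pos': array([ 6.34596108e+01,  7.51637985e+00,  8.53296934e+01,  5.13611776e-04,
        8.72615912e+01, -4.89437860e+00])}
[[-1.83109916e-03 -9.97474836e-01  7.09971752e-02  4.83745702e+02]
 [-9.99661309e-01  3.66894444e-03  2.57644162e-02 -2.19538073e+01]
 [-2.59598416e-02 -7.09259519e-02 -9.97143719e-01  1.17076351e+03]
 [ 0.00000000e+00  0.00000000e+00  0.00000000e+00  1.00000000e+00]] [[ 7.60599609e-01  5.23624550e-01 -3.83804072e-01  9.46312321e+02]
 [ 6.49218009e-01 -6.15321882e-01  4.47096141e-01 -4.34071591e+02]
 [-2.05252813e-03 -5.89233665e-01 -8.07960070e-01  9.17085693e+02]
 [ 0.00000000e+00  0.00000000e+00  0.00000000e+00  1.00000000e+00]] 525.6131657717165
```

View pics/top1.png

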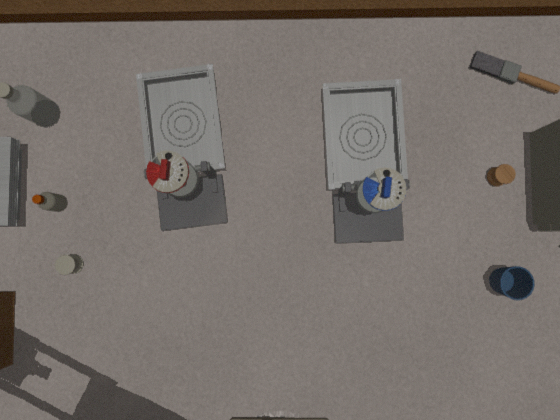

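View pics/scene1.png

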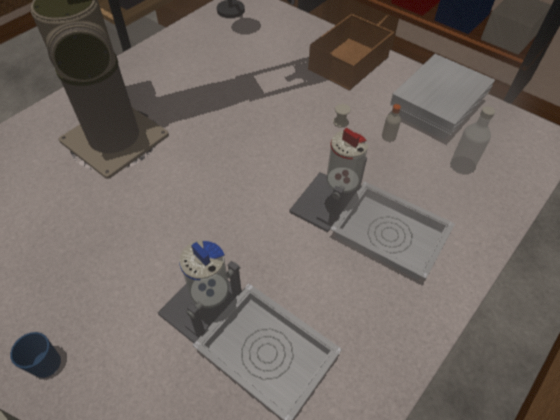

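The top view shows the red dispenser's dial at about (170,173), its tray corners near (138,75), (213,67) and (223,167), and the blue one at about (380,190). The scene view shows the same two dispensers, with the red dial near (348,143).

```bash
python3 - <<'E'
from h import *
p,P=cloud('top')
c=p[55:240,125:240]; cv2.imwrite('pics/crop1.png',cv2.resize(c,None,fx=4.3,fy=3.2,interpolation=cv2.INTER_CUBIC)) if 0 else cv2.imwrite('pics/crop1.png',cv2.resize(c,None,fx=3.2,fy=3.2,interpolation=cv2.INTER_CUBIC))
hsv=cv2.cvtColor(p,cv2.COLOR_BGR2HSV)
Z=P[...,2]
R=slice(55,240),slice(125,240)
roi=np.zeros(Z.shape,bool);roi[R]=1
for lo,hi in((20,45),(120,160),(215,236),(240,262)):
    m=roi&(Z>lo)&(Z<hi); q=P[m]; print(lo,hi,m.sum(),q.mean(0).round(1),cv2.minAreaRect(q[:,:2].astype(np.float32)))
m=roi&(Z>243)&(Z<262); q=P[m]; w,v=np.linalg.eigh(np.cov(q[:,:2].T)); print('bar',q.mean(0),np.median(q[:,2]),v[:,1],w**.5)
m=roi&(Z>222)&(Z<234); q=P[m].astype(np.float32)
print('dial circle',cv2.minEnclosingCircle(q[:,:2]))
# floor tray base (z<20) and base plate
E
```

```text
20 45 2224 [779.5 218.6  34.6] ((722.8029174804688, 213.74737548828125), (300.67724609375, 172.67282104492188), 7.054783344268799)
120 160 311 [617.6 169.6 139.2] ((609.773193359375, 199.12985229492188), (62.56986618041992, 132.24285888671875), 7.941527843475342)
215 236 1190 [614.  197.7 225.8] ((615.638671875, 200.67031860351562), (78.38945007324219, 75.39865112304688), 89.01103210449219)
240 262 173 [615.8 199.  253. ] ((616.323486328125, 200.181884765625), (13.08176040649414, 36.361724853515625), 85.20439910888672)
bar [615.79264316 199.21221523 253.47365223] 254.1263294138024 [-0.99649026  0.08370883] [ 3.80105295 10.54985968]Traceback (most recent call last):
  File "<stdin>", line 12, in <module>
cv2.error: OpenCV(4.12.0) /io/opencv/modules/imgproc/src/shapedescr.cpp:201: error: (-215:Assertion failed) count >= 0 && (depth == CV_32F || depth == CV_32S) in function 'minEnclosingCircle'
```

View pics/crop1.png

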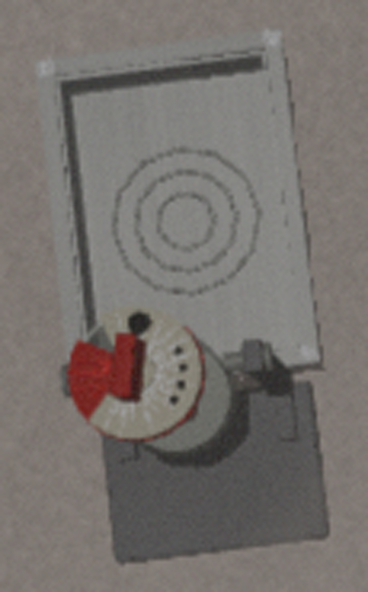

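Request:
{"op": "jog_arm", "data": {
  "rows": [
    [[0,0,-40],[0,0,0]],
    [[0,0,-85],[0,0,0]],
    [[-20,-8,-125],[0,0,0]],
    [[-65,-24,-132],[0,0,-0.05]],
    [[-110,-41,-132],[0,0,-0.1]],
    [[-155,-58,-132],[0,0,-0.15]],
    [[-200,-75,-132],[0,0,-0.2]],
    [[-245,-92,-132],[0,0,-0.25]],
    [[-290,-109,-132],[0,0,-0.294]],
    [[-335,-126,-132],[0,0,-0.294]]
  ],
  "grip": 40
}}

```text
time: 1.1
tool_pos: [487.2, 315.4, 329.8]
tcp_rot: [-180.0, -0.0, 175.3]
ft_force: [0.4, 1.2, 0.5]
finger_gap: 40.0
grip_force: 0.0
```

```bash
cat >> h.py <<'E'
from scipy.spatial.transform import Rotation as Ro
def to(x,y,z,yaw):
    s=r.sense(); R=Ro.from_euler('xyz',s['tcp_rot'],degrees=True); t=np.array(s['tool_pos'])
    T=Ro.from_euler('xyz',[180,0,yaw],degrees=True)
    print('t',s['time'],'pos',t.round(1),np.round(s['tcp_rot'],2),'F',np.round(s['ft_force'],1),'gap',s['finger_gap'])
    print('shift',R.inv().apply(np.array([x,y,z])-t).round(1),'turn',(R.inv()*T).as_rotvec().round(3))
E
python3 - <<'E'
from h import *
to(616,200,330,175.2)
# dispenser yaw from tray rim
p,P=cloud('top'); Z=P[...,2]
a=np.radians(7.5)
m=np.zeros(Z.shape,bool);m[55:180,125:240]=1
q=P[m&(Z>30)&(Z<45)&(P[...,0]>640)][:,:2]
best=[]
for d in np.arange(5,11,.25):
    a=np.radians(d);e=np.array([[np.cos(a),np.sin(a)],[-np.sin(a),np.cos(a)]])
    k=q@e.T; h=np.histogram(k[:,1],np.arange(-50,350,2))[0].astype(float)
    best.append(((h**2).sum(),d,np.percentile(k[:,0],99.5),*np.percentile(k[:,1],[.5,99.5])))
    
print(*[np.round(b,1) for b in sorted(best)[-4:]],sep='\n')
E
```

```text
t 1.1 pos [487.2 315.4 329.8] [-1.7999e+02 -3.0000e-02  1.7530e+02] F [0.4 1.2 0.5] gap 40.011370789520136
shift [-137.8 -104.4   -0.2] turn [-0.    -0.001  0.002]
[1.22346e+05 6.50000e+00 8.91800e+02 4.44000e+01 2.16800e+02]
[1.22696e+05 7.20000e+00 8.93300e+02 3.46000e+01 2.06600e+02]
[1.23448e+05 6.80000e+00 8.92200e+02 4.13000e+01 2.13400e+02]
[1.24676e+05 7.00000e+00 8.92800e+02 3.80000e+01 2.10000e+02]
```

Request:
{"op": "jog_arm", "data": {
  "rows": [
    [[-35,-26,0],[0,0,0]],
    [[-70,-52,0],[0,0,0]],
    [[-105,-78,0],[0,0,0]],
    [[-130,-98,0],[0,0,0]],
    [[-138,-104.5,5],[0,0,0]],
    [[-138,-104.5,25],[0,0,0]],
    [[-138,-104.5,45],[0,0,0]],
    [[-138,-104.5,60],[0,0,0]],
    [[-138,-104.5,65],[0,0,0]],
    [[-138,-104.5,65],[0,0,0]]
  ]
}}

```text
time: 2.1
tool_pos: [614.1, 201.7, 264.2]
tcp_rot: [-180.0, -0.1, 175.2]
ft_force: [0.3, -0.5, 0.5]
finger_gap: 40.1
grip_force: 0.0
```

```bash
python3 - <<'E'
from h import *
to(616,200,234,175.2)
p,d,c=snap('scene'); cv2.imwrite('pics/s2.png',cv2.resize(p[60:260,250:470],None,fx=3,fy=3,interpolation=cv2.INTER_CUBIC)[:600])
E
```

```text
t 2.1 pos [614.1 201.7 264.2] [-1.7997e+02 -1.1000e-01  1.7523e+02] F [ 0.3 -0.5  0.5] gap 40.14467759203621
shift [-2.  -1.5 30.2] turn [-0.001 -0.002  0.001]
```

View pics/s2.png

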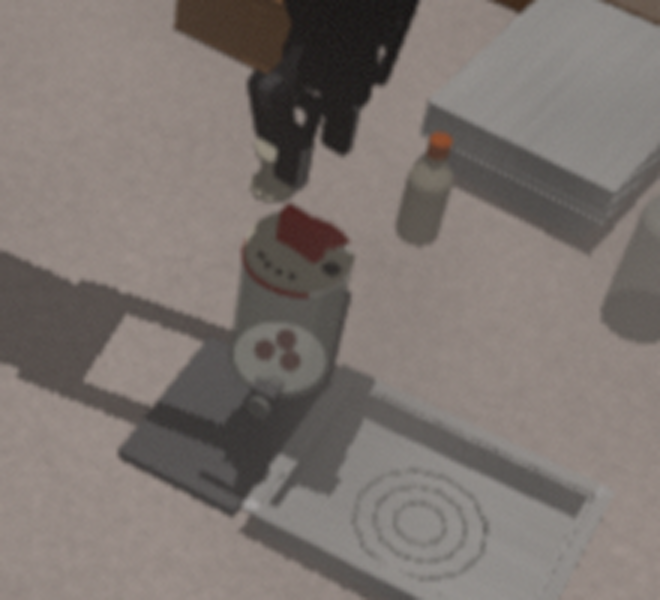

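The crop shows the fingertips at about (290,175) and (340,145), and the bar at about (312,235). That offset looks larger than I expected, so I'll project the known points to check it.

```bash
python3 - <<'E'
from h import *
c=r.camera_params('scene');Ti=np.linalg.inv(c['pose'])
def pr(x):
    q=Ti@np.r_[x,1];return np.round([(c['fx']*q[0]/q[2]+c['cx']-250)*3,(c['fy']*q[1]/q[2]+c['cy']-60)*3])
print('TCP',pr([614.1,201.7,264.2]),'fingers',pr([612.5,182,271]),pr([616,222,271]),'bar',pr([616,200,250]),'disp tray far corner',pr(np.array([650.8*.9925-123.4*.1219,650.8*.1219+123.4*.9925,36])))
p,P=cloud('scene')
print(c['fx'])
# finger tips: lowest dark points over z 240 in crop; red bar
hsv=cv2.cvtColor(p,cv2.COLOR_BGR2HSV); m=np.zeros(p.shape[:2],bool); m[120:150,335:372]=1
m&=(hsv[...,1]>120); print('bar',np.nanmedian(P[m],0),m.sum())
for n,(u,v) in {'tipL':(290,172),'tipR':(340,143)}.items():
    uu,vv=int(250+u/3),int(60+v/3); print(n,np.nanmedian(P[vv-2:vv+1,uu-1:uu+2].reshape(-1,3),0))
to(616,200,234,175.2)
p,d,c=snap('top'); cv2.imwrite('pics/t2.png',cv2.resize(p[100:250,100:260],None,fx=3,fy=3))
E
```

```text
TCP [306. 205.] fingers [288. 212.] [327. 183.] bar [304. 223.] disp tray far corner [284. 428.]
467.6327454186089
bar [617.93869432 194.05704769 250.67672063] 157
tipL [614.63822855 167.98824416 319.42483352]
tipR [619.28929515 220.84872407 311.86845042]
t 2.15 pos [614.7 201.7 265.4] [180.    -0.   175.23] F [ 1.  -0.1  1.1] gap 39.78060822934133
shift [-1.4 -1.6 31.4] turn [ 0.    -0.     0.001]
```

View pics/t2.png

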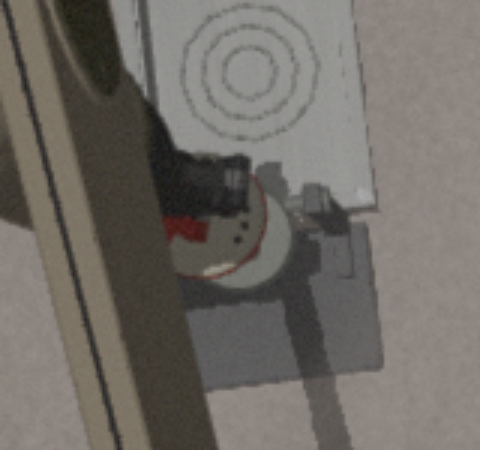

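The top crop shows the gripper over the dial at about (210,180), with the red bar at (190,230). The fingertips appear higher than the state says, so I'll measure the gripper's lowest points in a fresh image.

```bash
python3 - <<'E'
from h import *
snap('scene')
p,P=cloud('scene')
x,y,z=P[...,0],P[...,1],P[...,2]
m=(abs(x-616)<45)&(abs(y-198)<70)&(z>258)
q=P[m]; v,u=np.where(m); g=p[m].mean(1)
for lo in range(258,400,6):
    k=(q[:,2]>=lo)&(q[:,2]<lo+6)
    if k.any(): print(lo,k.sum(),np.percentile(q[k,0],[5,95]).round(),np.percentile(q[k,1],[5,50,95]).round(),g[k].mean().round())
cv2.imwrite('pics/s3.png',cv2.resize(p[40:180,300:440],None,fx=4,fy=4,interpolation=cv2.INTER_NEAREST))
print(r.sense()['joint_pos'])
E
```

```text
294 1 [607. 607.] [177. 177. 177.] 68.0
300 33 [605. 624.] [174. 222. 224.] 72.0
306 45 [606. 626.] [169. 221. 226.] 52.0
312 61 [606. 626.] [168. 220. 223.] 45.0
318 60 [605. 626.] [167. 180. 225.] 46.0
324 51 [608. 626.] [168. 181. 223.] 44.0
330 47 [612. 627.] [168. 220. 224.] 44.0
336 33 [611. 627.] [169. 223. 227.] 43.0
342 50 [613. 629.] [160. 223. 240.] 47.0
348 100 [602. 629.] [150. 172. 245.] 47.0
354 77 [601. 630.] [148. 171. 249.] 40.0
360 69 [601. 630.] [146. 174. 251.] 42.0
366 136 [602. 632.] [144. 179. 249.] 37.0
372 107 [604. 632.] [141. 181. 253.] 37.0
378 105 [603. 632.] [140. 179. 254.] 37.0
384 101 [602. 631.] [137. 174. 258.] 36.0
390 112 [603. 633.] [136. 179. 257.] 35.0
396 176 [600. 633.] [135. 158. 259.] 38.0
[ 1.36126001e+01  1.38068647e+01  7.10748336e+01  1.70104013e-03
  9.50028378e+01 -7.16053449e+01]
```

View pics/s3.png

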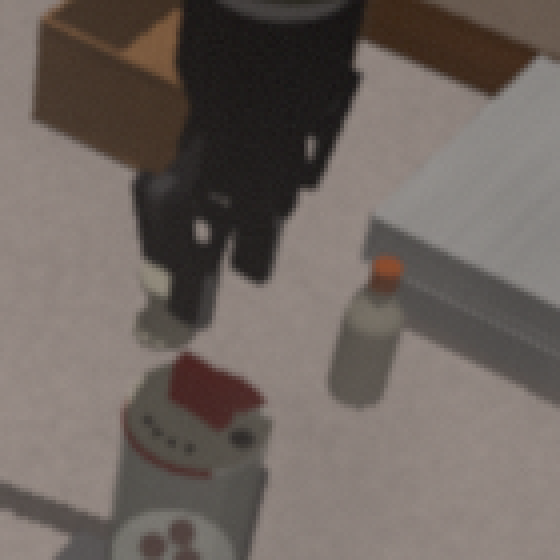

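The fingertips appear near z = 298 in the depth image, but the TCP reads 265. Lowering to 241 is safe in either case, and then I can compare again.

Request:
{"op": "jog_arm", "data": {
  "rows": [
    [[-1,-1,8],[0,0,0]],
    [[-1.5,-1.5,16],[0,0,0]],
    [[-1.5,-1.5,23],[0,0,0]],
    [[-1.5,-1.5,23],[0,0,0]],
    [[-1.5,-1.5,23],[0,0,0]]
  ]
}}

```text
time: 2.75
tool_pos: [616.0, 199.6, 241.6]
tcp_rot: [-180.0, -0.1, 175.2]
ft_force: [0.2, -0.0, -0.2]
finger_gap: 40.0
grip_force: 0.0
```

```bash
cat >> h.py <<'E'
def fingers(cx=616,cy=200):
    snap('scene'); p,P=cloud('scene'); x,y,z=P[...,0],P[...,1],P[...,2]
    g=p.max(2)
    m=(abs(x-cx)<30)&(abs(y-cy)<45)&(z>230)&(g<75)&((p[...,2].astype(int)-p[...,0])<25)
    q=P[m]
    for lo in range(230,330,6):
        k=(q[:,2]>=lo)&(q[:,2]<lo+6)
        if k.any(): print(lo,k.sum(),np.percentile(q[k,0],[5,95]).round(),np.percentile(q[k,1],[5,50,95]).round())
E
python3 - <<'E'
from h import *
to(616,200,234,175.2); fingers()
E
```

```text
t 2.75 pos [616.  199.6 241.6] [-1.7998e+02 -6.0000e-02  1.7520e+02] F [ 0.2 -0.  -0.2] gap 39.97126551494084
shift [0.1 0.4 7.6] turn [-0.    -0.001 -0.   ]
230 4 [610. 644.] [176. 195. 196.]
248 1 [598. 598.] [196. 196. 196.]
272 2 [615. 619.] [174. 174. 174.]
278 28 [609. 625.] [170. 219. 221.]
284 47 [608. 626.] [166. 176. 222.]
290 53 [606. 627.] [166. 175. 221.]
296 45 [608. 626.] [166. 174. 221.]
302 37 [610. 627.] [166. 218. 221.]
308 39 [613. 627.] [167. 219. 223.]
314 26 [613. 627.] [168. 221. 223.]
320 48 [613. 629.] [165. 220. 229.]
326 44 [614. 630.] [166. 218. 242.]
```

Request:
{"op": "jog_arm", "data": {
  "rows": [
    [[0,0,0],[0,0,0]],
    [[0,0,0],[0,0,0]],
    [[0,0,0],[0,0,0]],
    [[0,0,0],[0,0,0]],
    [[0,0,0],[0,0,0]]
  ],
  "grip": 6,
  "force": 20
}}

```text
time: 3.3
tool_pos: [616.4, 199.7, 242.3]
tcp_rot: [180.0, 0.0, 175.2]
ft_force: [-1.2, -0.3, -0.1]
finger_gap: 6.3
grip_force: 0.0
```

```bash
python3 - <<'E'
from h import *
to(616,200,234,175.2); fingers()
E
```

```text
t 3.3 pos [616.4 199.7 242.3] [1.800e+02 1.000e-02 1.752e+02] F [-1.2 -0.3 -0.1] gap 6.31050013069348
shift [0.4 0.2 8.3] turn [ 0.  0. -0.]
230 1 [639. 639.] [191. 191. 191.]
278 10 [615. 625.] [186. 192. 204.]
284 31 [608. 626.] [182. 187. 203.]
290 34 [609. 626.] [182. 189. 203.]
296 33 [608. 626.] [182. 186. 204.]
302 27 [613. 627.] [183. 190. 204.]
308 21 [619. 626.] [187. 194. 205.]
314 13 [622. 628.] [182. 192. 207.]
320 58 [607. 629.] [166. 190. 223.]
326 63 [610. 629.] [164. 186. 227.]
```

Closing found nothing between the fingers. The images are right: the tips really are about 35 mm higher than the reported z. The xy position agrees. I'll open and go 36 mm lower, watching the force.

Request:
{"op": "jog_arm", "data": {
  "rows": [
    [[0,0,0],[0,0,0]],
    [[0,0,0],[0,0,0]],
    [[0,0,0],[0,0,0]],
    [[0,0,8],[0,0,0]],
    [[0,0,16],[0,0,0]],
    [[0,0,24],[0,0,0]],
    [[0,0,30],[0,0,0]],
    [[0,0,36],[0,0,0]],
    [[0,0,36],[0,0,0]],
    [[0,0,36],[0,0,0]]
  ],
  "grip": 35
}}

```text
time: 4.35
tool_pos: [616.3, 199.7, 206.1]
tcp_rot: [-180.0, -0.0, 175.2]
ft_force: [0.6, 0.5, 0.5]
finger_gap: 35.1
grip_force: 0.0
```

```bash
python3 - <<'E'
from h import *
to(616,200,204,175.2); fingers()
E
```

```text
t 4.35 pos [616.3 199.7 206.1] [-1.7999e+02 -1.0000e-02  1.7520e+02] F [0.6 0.5 0.5] gap 35.1145744164922
shift [0.3 0.3 2.1] turn [-0. -0. -0.]
236 1 [614. 614.] [176. 176. 176.]
242 37 [607. 624.] [173. 216. 219.]
248 45 [607. 626.] [169. 181. 219.]
254 41 [607. 626.] [168. 197. 218.]
260 47 [607. 626.] [168. 177. 219.]
266 33 [614. 627.] [168. 179. 219.]
272 32 [614. 626.] [169. 217. 222.]
278 21 [614. 626.] [169. 218. 220.]
284 45 [615. 629.] [168. 218. 224.]
290 49 [613. 630.] [157. 179. 239.]
296 27 [620. 630.] [169. 215. 242.]
302 54 [609. 632.] [170. 181. 243.]
308 76 [605. 633.] [172. 180. 244.]
314 37 [620. 634.] [174. 185. 221.]
320 46 [612. 633.] [172. 178. 217.]
326 40 [621. 634.] [169. 181. 209.]
```

Request:
{"op": "jog_arm", "data": {
  "rows": [
    [[0,0,0],[0,0,0]],
    [[0,0,0],[0,0,0]],
    [[0,0,0],[0,0,0]],
    [[0,0,0],[0,0,0]],
    [[0,0,0],[0,0,0]],
    [[0,0,0],[0,0,0]]
  ],
  "grip": 4,
  "force": 25
}}

```text
time: 5.0
tool_pos: [616.7, 199.0, 206.9]
tcp_rot: [-180.0, 0.1, 175.2]
ft_force: [-1.4, -5.1, 4.4]
finger_gap: 11.8
grip_force: 29.8
```

Request:
{"op": "jog_arm", "data": {
  "rows": [
    [[0,0,0],[0,0,0.06]],
    [[0,0,0],[0,0,0.14]],
    [[0,0,0],[0,0,0.22]],
    [[0,0,0],[0,0,0.3]],
    [[0,0,0],[0,0,0.38]],
    [[0,0,0],[0,0,0.46]],
    [[0,0,0],[0,0,0.54]],
    [[0,0,0],[0,0,0.62]],
    [[0,0,0],[0,0,0.68]],
    [[0,0,0],[0,0,0.68]]
  ]
}}

```text
time: 6.0
tool_pos: [616.8, 199.4, 206.9]
tcp_rot: [180.0, 0.1, 136.2]
ft_force: [-0.1, -4.3, 3.8]
finger_gap: 11.2
grip_force: 29.8
```

Request:
{"op": "jog_arm", "data": {
  "rows": [
    [[0,0,0],[0,0,0.06]],
    [[0,0,0],[0,0,0.14]],
    [[0,0,0],[0,0,0.22]],
    [[0,0,0],[0,0,0.3]],
    [[0,0,0],[0,0,0.38]],
    [[0,0,0],[0,0,0.46]],
    [[0,0,0],[0,0,0.54]],
    [[0,0,0],[0,0,0.62]],
    [[0,0,0],[0,0,0.685]],
    [[0,0,0],[0,0,0.685]]
  ]
}}

```text
time: 7.0
tool_pos: [617.2, 199.5, 206.9]
tcp_rot: [179.9, 0.0, 97.0]
ft_force: [2.5, -4.5, 5.2]
finger_gap: 11.2
grip_force: 29.8
```

Request:
{"op": "jog_arm", "data": {
  "rows": [
    [[0,0,0],[0,0,0]],
    [[0,0,0],[0,0,0]],
    [[0,0,0],[0,0,0]],
    [[0,0,0],[0,0,0]],
    [[0,0,-15],[0,0,0]],
    [[0,0,-35],[0,0,0]],
    [[0,0,-60],[0,0,0]],
    [[0,0,-70],[0,0,0]]
  ],
  "grip": 40
}}

```text
time: 7.8
tool_pos: [617.5, 200.1, 280.6]
tcp_rot: [179.7, -0.0, 97.0]
ft_force: [-1.2, -0.8, 0.8]
finger_gap: 40.2
grip_force: 0.0
```

Request:
{"op": "jog_arm", "data": {
  "rows": [
    [[0,-15,0],[0,0,0]],
    [[0,-40,0],[0,0,0]],
    [[0,-65,0],[0,0,0]],
    [[0,-85,0],[0,0,0]],
    [[0,-100,0],[0,0,0]],
    [[0,-100,0],[0,0,0]]
  ],
  "grip": 0
}}

```text
time: 8.4
tool_pos: [516.1, 187.7, 277.0]
tcp_rot: [180.0, -0.0, 97.0]
ft_force: [0.6, 0.1, 0.2]
finger_gap: -0.2
grip_force: 0.0
```

```bash
python3 - <<'E'
from h import *
to(616,200,204,97)
p,d,c=snap('top'); _,P=cloud('top');q,_,_=snap('scene')
a=cv2.resize(p[60:240,100:240],None,fx=3,fy=3,interpolation=cv2.INTER_CUBIC);b=cv2.resize(q[40:220,290:410],None,fx=3,fy=3,interpolation=cv2.INTER_CUBIC)
cv2.imwrite('pics/c4.png',np.hstack([a,b]))
m=np.zeros(p.shape[:2],bool);m[150:200,140:200]=1
m&=(P[...,2]>243)&(P[...,2]<262)&(p[...,2]>p[...,0]*2.); q=P[m]
w,v=np.linalg.eigh(np.cov(q[:,:2].T)); print('bar',m.sum(),q.mean(0),np.degrees(np.arctan2(v[1,1],v[0,1])),w**.5)
E
```

```text
t 8.4 pos [516.1 187.7 277. ] [ 1.7995e+02 -2.0000e-02  9.7030e+01] F [0.6 0.1 0.2] gap -0.1785586030799264
shift [ -0.  100.6  73.1] turn [ 0.001 -0.     0.001]
bar 145 [615.51568379 198.79918806 254.40712265] 96.61538096748548 [ 3.5328701  10.30969358]
```

View pics/c4.png

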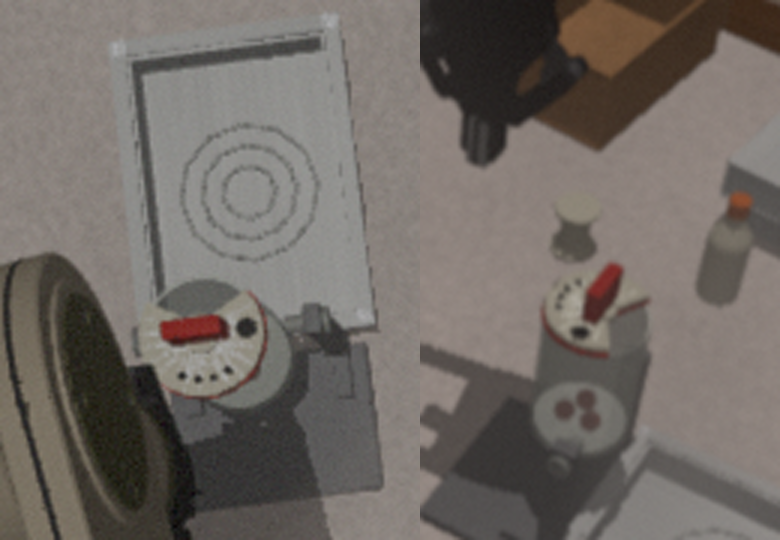

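The crops show the wedge facing the tray over the spout (bar at 96.6°, dispenser +y at 97°), with the jar upright and the beads inside. Next I'll lower the shut fingers behind the jar and push.

Request:
{"op": "jog_arm", "data": {
  "rows": [
    [[0,0,25],[0,0,0]],
    [[0,0,55],[0,0,0]],
    [[0,0,85],[0,0,0]],
    [[0,0,100],[0,0,0]],
    [[0,5,104],[0,0,0]],
    [[0,15,104],[0,0,0]],
    [[0,23,104],[0,0,0]],
    [[0,27,104],[0,0,0]],
    [[0,30,104],[0,0,0]],
    [[0,30,104],[0,0,0]]
  ]
}}

```text
time: 9.5
tool_pos: [547.6, 191.3, 172.8]
tcp_rot: [179.9, -0.0, 97.0]
ft_force: [-0.3, -0.1, 0.2]
finger_gap: 0.0
grip_force: 0.0
```

Request:
{"op": "jog_arm", "data": {
  "rows": [
    [[0,5,0],[0,0,0]],
    [[0,11,0],[0,0,0]],
    [[0,17,0],[0,0,0]],
    [[0,23,0],[0,0,0]],
    [[0,29,0],[0,0,0]],
    [[0,35,0],[0,0,0]],
    [[0,41,0],[0,0,0]],
    [[0,47,0],[0,0,0]],
    [[0,53,0],[0,0,0]],
    [[0,59,0],[0,0,0]]
  ]
}}

```text
time: 10.5
tool_pos: [606.1, 198.5, 172.4]
tcp_rot: [180.0, -0.0, 97.0]
ft_force: [-0.7, 0.1, 2.7]
finger_gap: 0.4
grip_force: 1.3
```

Request:
{"op": "jog_arm", "data": {
  "rows": [
    [[0,6,0],[0,0,0]],
    [[0,12,0],[0,0,0]],
    [[0,18,0],[0,0,0]],
    [[0,23,0],[0,0,0]],
    [[0,23,0],[0,0,0]]
  ]
}}

```text
time: 11.0
tool_pos: [628.6, 201.1, 171.6]
tcp_rot: [-180.0, 0.0, 97.0]
ft_force: [-1.3, -0.3, 0.1]
finger_gap: 0.2
grip_force: 0.0
```

```bash
python3 - <<'E'
from h import *
to(616,200,204,97)
p,d,c=snap('scene')
cv2.imwrite('pics/s5.png',cv2.resize(p[40:280,260:460],None,fx=2.5,fy=2.5,interpolation=cv2.INTER_CUBIC))
E
```

```text
t 11.0 pos [628.6 201.1 171.6] [-1.7997e+02  1.0000e-02  9.6980e+01] F [-1.3 -0.3  0.1] gap 0.2133930599110826
shift [  0.5 -12.7 -32.4] turn [-0.001  0.    -0.   ]
```

View pics/s5.png

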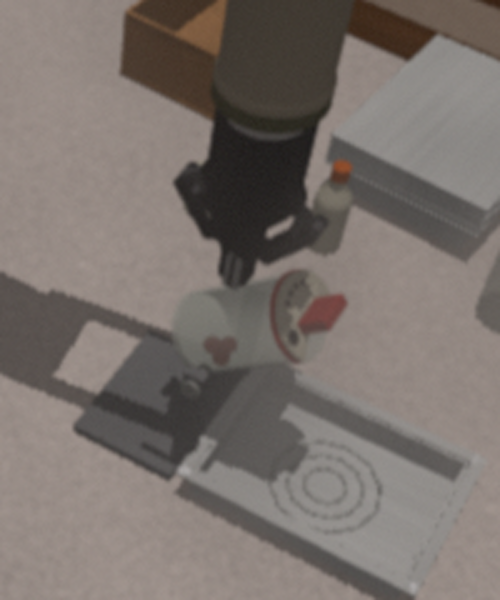

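The jar is well over, at more than 1 rad, with the dial facing the tray. I'll pull up and back while it falls.

Request:
{"op": "jog_arm", "data": {
  "rows": [
    [[0,-15,-15],[0,0,0]],
    [[0,-40,-35],[0,0,0]],
    [[0,-70,-60],[0,0,0]],
    [[0,-100,-85],[0,0,0]],
    [[0,-130,-100],[0,0,0]],
    [[0,-150,-110],[0,0,0]],
    [[0,-150,-110],[0,0,0]],
    [[0,-150,-110],[0,0,0]],
    [[0,-150,-110],[0,0,0]],
    [[0,-150,-110],[0,0,0]]
  ]
}}

```text
time: 12.05
tool_pos: [479.4, 182.8, 281.0]
tcp_rot: [-179.9, 0.0, 97.0]
ft_force: [0.1, -0.6, -0.2]
finger_gap: -0.2
grip_force: 0.0
```

Request:
{"op": "jog_arm", "data": {
  "rows": [
    [[0,0,0],[0,0,0]],
    [[0,0,0],[0,0,0]],
    [[0,0,0],[0,0,0]],
    [[0,0,0],[0,0,0]],
    [[0,0,0],[0,0,0]],
    [[0,0,0],[0,0,0]],
    [[0,0,0],[0,0,0]],
    [[0,0,0],[0,0,0]],
    [[0,0,0],[0,0,0]],
    [[0,0,0],[0,0,0]]
  ]
}}

```text
time: 13.05
tool_pos: [479.4, 182.9, 282.2]
tcp_rot: [180.0, -0.0, 97.0]
ft_force: [0.5, 0.8, -0.1]
finger_gap: -0.4
grip_force: 0.0
```

Request:
{"op": "jog_arm", "data": {
  "rows": [
    [[0,0,0],[0,0,0]],
    [[0,0,0],[0,0,0]],
    [[0,0,0],[0,0,0]],
    [[0,0,0],[0,0,0]],
    [[0,0,0],[0,0,0]],
    [[0,0,0],[0,0,0]],
    [[0,0,0],[0,0,0]],
    [[0,0,0],[0,0,0]],
    [[0,0,0],[0,0,0]],
    [[0,0,0],[0,0,0]]
  ]
}}

```text
time: 14.05
tool_pos: [479.4, 182.9, 282.2]
tcp_rot: [-180.0, 0.0, 97.0]
ft_force: [-0.1, -0.0, 0.2]
finger_gap: -0.0
grip_force: 0.0
```

```bash
python3 - <<'E'
from h import *
p,d,c=snap('top'); q,_,_=snap('scene')
a=cv2.resize(p[50:240,110:240],None,fx=3,fy=3,interpolation=cv2.INTER_CUBIC);b=cv2.resize(q[100:290,320:455],None,fx=3,fy=3,interpolation=cv2.INTER_CUBIC)
cv2.imwrite('pics/c6.png',np.hstack([a,b]))
E
```

```text
(no output)
```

View pics/c6.png

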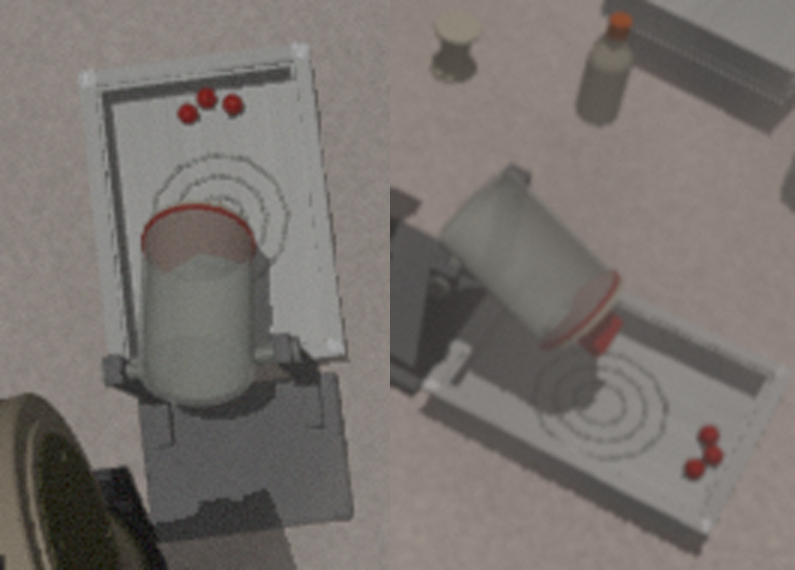

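All three red beads are in the tray near its far wall, at about (188,113), (207,98) and (233,104) in the top crop. The jar is tipped mouth down, and the arm is clear of it.

```bash
python3 -c "
from bench import r
print(r.hand_in())"
```

```text
the job is handed in; nothing more can be done
None
```

The red dial is open over the spout, the red jar is tipped, all three beads are in the tray, the blue dispenser was not touched, and the job was handed in at about 14 s.

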